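Stack a test cell in its assembly nest

TASK

Lift the dust cover off the assembly fixture by its knob and set it upright on the worktop, clear of the fixture. Then build the cell in the fixture's four-corner nest: lower in the cell body first, then the spacer, then the end plate (boss up), each lying flat and fully home on the one below, none of them dropped in or forced against the nest. Leave the timer and the forceps where they are.

Things in the scene. Friction and masses are not known exactly. Their poses are not given: they have to be found in the camera images.
- fixture: Assembly fixture, fixed: aluminium base plate 150 (x) x 108 (y) x 14 mm high; origin at the centre of its underside, z up. A steel nest stands on it, under the cover, clamped somewhere along the fixture's x axis: its centre is at fixture y = 0 and at an unknown x from -20 to +20 mm, not measured; feel for it (or look, cover off). It does not give below 60 N.
- slide_mid (a point): Fixed point of the fixture at mid-slide, 24 mm above the worktop, the height of the nest's pocket floor; axes as the fixture's. Not the nest's own place. Nest: plate 72 x 72 mm with four L-shaped corner posts, 48 mm tall above the pocket floor (tops 72 mm above the worktop). The square pocket between them is 56 x 56 mm, its sides along fixture x and y.
- slide_low (a point): Fixed point: the nest centre's lowest possible place on the slide (fixture x = -20 mm), 24 mm above the worktop. The posts' outer faces are 36 mm from the nest centre in x and y. Post legs are 8 mm thick and run from 36 to 19 mm off the nest's centre lines; the middle 38 mm of each side is open for fingers. The posts' top 5 mm flare 1.5 mm outward inside as lead-in.
- cover: Grey dust cover, at the start over the nest on the base plate (underside 14 mm above the worktop): open-bottomed box 124 (x) x 86 (y) x 65 mm high, 3 mm walls, 0.15 to 0.25 kg; round black knob on the middle of its top, 24 mm across, 25 mm high (full width from 10 to 22 mm up). Origin at the centre of its underside, z up. Its place does not tell the nest's.
- cell_body: Cell body, the thickest of three grey square parts, 54 x 54 x 26 mm with a 30 mm round blind bore, 12 mm deep, in its top, about 0.16 kg. Origin at the centre of its underside, x and y along its sides, z up. Stands on the worktop at the start. The worktop round x = 0.64, y = 0.12 is always free (room for the cover).
- spacer: Spacer: grey square frame 54 x 54 x 12 mm with a 30 mm square window right through, about 0.05 kg. Origin at the centre of its underside, x and y along its sides, z up. Lies flat on the worktop at the start.
- end_plate: End plate: grey square plate 54 x 54 x 10 mm with a round boss on top, 30 mm across and 8 mm high, about 0.09 kg. Origin at the centre of the plate's underside, x and y along its sides, z up (boss side). Lies boss up on the worktop at the start.
- timer: Bystander: small digital timer 58 x 62 x 16 mm lying on its back. Origin at the centre of its underside.
- forceps: Bystander: steel forceps 14 x 120 x 9 mm lying flat. Origin at the centre of its underside, length along its y.
There are look-alikes about, which are no part of the job. Leave any purple look-alike of the spacer alone.

How it is judged:
By the outcome, as a careful person would: the job done as asked, in the order asked, and still so for the second after the job is handed in, with the robot touching nothing.
It also fails if it takes over 72 s, if anything falls off the work surface, if the arm or the gripper's body presses on something with over 40 N, if the wrist force passes 120 N, or if a joint passes its speed limit or range.

ROBOT

A 6-joint arm with a two-finger parallel gripper is mounted at the origin on a cart in front of the work surface, level with it; the furniture and walls round the work are solid. World frame = base frame: x ahead of the robot, y to its left, z up, the work surface at z = 0. Lengths are in m, angles in rad, forces in N, time in s.
With the tool pointing down it reaches from about 0.35 to 0.975 m from the base axis. Payload 4.9 kg.
Tool frame: the origin (TCP) lies on the front face of the gripper's body, between the roots of the fingers; the fingertips stand ctrl.tip_extent ahead of it and the grasp point (between the pads) lies 54 mm ahead of it (ctrl.tip_extent is the distance from the TCP to the fingertips, in m); z points along the fingers, y is the line along which they close (so a half turn about z gives the same grasp; the last joint's range is limited). The gripper opens to 85 mm and grips with 20 to 120 N. Pads are 22 mm wide; open, the fingers measure 114 mm over their backs; the gripper's body (76 mm by 85 mm) begins 54 mm behind the grasp point. The pads swing forward as they close: fully open they stand 13 mm farther back than shut.
Start: joints at [1.051, 0.053, 1.613, -0, 1.476, -0.119], TCP at [0.244, 0.575, 0.304] pointing down, gripper open.
Joint ranges: [-3.01, 3.01], [-1.01, 2.22], [0.06, 2.58], [-1.02, 4.17], [0.09, 2.62], [-3.14, 3.14]. Speed limits (rad/s): [2.57, 2.57, 3.14, 3.14, 3.14, 3.14].

INTERFACE

Orientations are given as a rotation vector (axis times angle).
In Python, from station import ctrl gives the robot as it stands.
- The arm moves only by the tool apply_moves, never from a script. Its argument "rows" is one flat list of numbers, 6 for each row, row after row: the shift along the tool's x, y, z normalised to -1 to 1, where 1 is 0.6 m, then the turn, a rotation vector about the tool's x, y, z normalised to -1 to 1, where 1 is 90 degrees. A call has 1 to 20 rows; each row is the pose to reach, as a shift and turn from the pose commanded when the call began, along the tool's axes at that moment; what a row does not reach only later rows make up. A row lasts 1/10 s, in which the tool goes at most 50 mm and 8.59 degrees, less where a joint would pass 70% of its speed; a pose out of reach is approached as far as the arm can. A call with a number of a shift or a turn outside -1 to 1 is refused whole. A call with a gripper value outside its range is refused whole. "grip" is the opening, from 0 (shut) to 1 (fully open), set as the call begins (left out, the last holds). The fingers move at their own pace and stop on an object; "grip_force" is the grip in N (left out, the last holds). Time passes only in rows, so rows that repeat a pose let the fingers close. It gives the time, the measured TCP pose, the force, the opening and the grip force at its end, in the units of the state.
- ctrl.get_obs(): the state, without advancing time (a new reading comes with each control period).
- ctrl.get_image(name): name is "side" or "top"; returns (picture, depth): 480x640x3 uint8, blue, green, red; 480x640 float32, m along the optical axis (not along the pixel's ray), 0 where there is no reading.
- ctrl.camera_model(name): a dict with "mtx" (3x3 intrinsics, pixels), "R" (3x3) and "t" (3): a world point X has camera coordinates R X + t. Camera axes: x right, y down, z forward; pixel columns grow to the right and rows downward; lengths in m; the calibration is good to about 2 mm. A picture is of the moment at which its call begins. camera_model takes no time and is no camera call.
- ctrl.finish_job(): hands the job in; it is judged then, once.
The state is a dict: "t": time; "q": joint angles; "dq": joint speeds; "effort": joint torques, N m; "tool_pos": TCP position; "tool_rot": TCP orientation; "contact_force": force on the tool from outside, world axes, zero at the start; "wrist_torque": the same for the moment, N m; "opening": finger opening in m; "grip_force": force on a finger pad.
Only numpy, scipy, OpenCV 4.12 (cv2) and the standard library are available. Lean on these libraries where they do the work, as an engineer would, in place of code of your own. Each camera call takes 0.05 s, during which the arm holds its last target. There are 200 camera calls.

## Working session

There is one attempt and no reset: what is moved stays moved. The work goes in short steps, Python scripts to look and compute and a tool call to move; the robot and the scene stay as the last step left them, time stands still between calls to the robot, and variables do not carry over. Pictures are saved under pics/ and viewed, at most 10 in all, crops included, and the job is handed in when it is done.

Besides the shell and the picture viewer there is one more tool, called after "Request:" by a JSON object that holds its "api" and its "payload", one argument or row to a line. apply_moves: Moves the arm, as the interface text tells. Its arguments: {"type":"object","properties":{"rows":{"type":"array","items":{"type":"number"}},"grip":{"type":"number"},"grip_force":{"type":"number"}},"required":["rows"]}

```bash
mkdir -p pics; ls; python3 - <<'E'
from station import ctrl
import cv2,numpy as np
print(ctrl.get_obs(), ctrl.tip_extent)
for n in("top","side"):
    im,d=ctrl.get_image(n); cv2.imwrite(f"pics/{n}0.png",im); np.save(f"pics/{n}0.npy",d); m=ctrl.camera_model(n); print(n,m)
E
```

```text
pics
{'t': 0.0, 'q': array([ 1.05099086e+00,  5.33776060e-02,  1.61428544e+00,  1.51884136e-05,
        1.47603509e+00, -1.19012216e-01]), 'dq': array([ 8.98533027e-04,  1.30385939e-03, -9.56113796e-04,  1.36188415e-06,
       -2.02014048e-03, -8.03167013e-04]), 'effort': array([ 1.97557201e-04, -3.93692529e+01, -3.70175064e+01, -1.88415252e-04,
        6.98703006e-03, -2.79246215e-06]), 'tool_pos': array([0.2436081 , 0.57505124, 0.30265513]), 'tool_rot': array([-0.62522672, -3.07805822,  0.00313188]), 'contact_force': array([-0.26492847, -0.08731954, -0.43517799]), 'wrist_torque': array([0.03849152, 0.03422698, 0.01693833]), 'grip_force': 0.0, 'opening': 0.08513388255905358} 0.0726
top {'mtx': array([[551.31320053,   0.        , 312.76304767],
       [  0.        , 551.31320053, 239.43155642],
       [  0.        ,   0.        ,   1.        ]]), 'R': array([[ 0.01281553, -0.99977797,  0.01672662],
       [-0.99615568, -0.01421526, -0.08643947],
       [ 0.08665805, -0.01555455, -0.99611668]]), 't': array([0.21520811, 0.55874959, 1.16107945])}
side {'mtx': array([[540.38267768,   0.        , 315.80862539],
       [  0.        , 540.38267768, 246.95428558],
       [  0.        ,   0.        ,   1.        ]]), 'R': array([[-0.93154703, -0.36354237,  0.00755505],
       [-0.19311467,  0.4770217 , -0.85741298],
       [ 0.30810202, -0.80017951, -0.51457351]]), 't': array([0.61874424, 0.02257102, 1.18094845])}
```

View pics/top0.png

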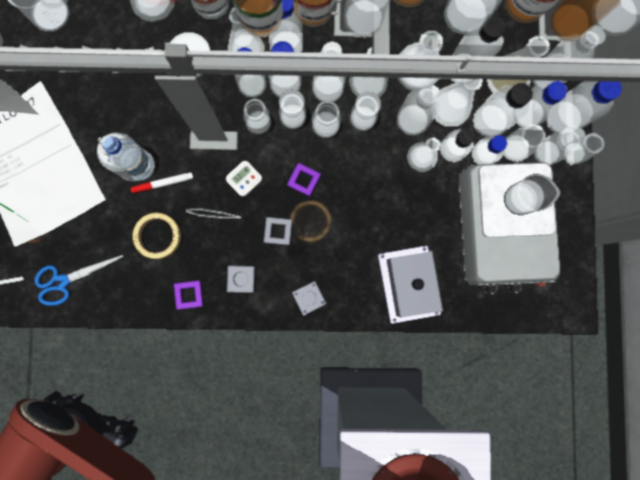

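View pics/side0.png

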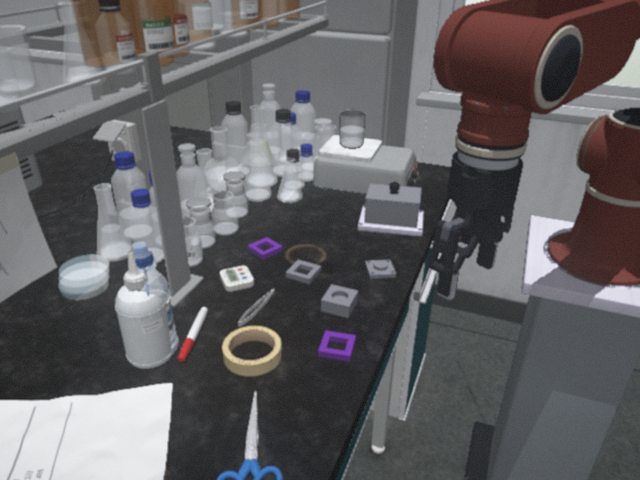

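The top view shows the cover at about (414,283), its knob at (418,284), the cell body at (240,279), the spacer at (278,231) and the end plate at (309,298). The purple look-alikes are at (188,295) and (303,179).

```bash
cat > h.py <<'E'
import cv2,numpy as np
from station import ctrl
from scipy.spatial.transform import Rotation as Rn
def cloud(n,d):
    m=ctrl.camera_model(n); v,u=np.mgrid[:480,:640]; K=m["mtx"]
    c=np.stack([(u-K[0,2])/K[0,0]*d,(v-K[1,2])/K[1,1]*d,d],-1)
    return (c-m["t"])@m["R"]   # R^T (c-t)
def pix(n,u,v,z):
    m=ctrl.camera_model(n);K=m["mtx"];r=m["R"].T@np.array([(u-K[0,2])/K[0,0],(v-K[1,2])/K[1,1],1]);o=-m["R"].T@m["t"]
    return (o+r*(z-o[2])/r[2])[:2]
def proj(n,X):
    m=ctrl.camera_model(n);c=m["R"]@np.asarray(X)+m["t"];p=m["mtx"]@c;return p[:2]/p[2]
E
python3 - <<'E'
from h import *
im=cv2.imread("pics/top0.png"); d=np.load("pics/top0.npy"); W=cloud("top",d)
for nm,(u,v),r,lo,hi in [("knob",(418,284),12,.09,.12),("cover",(414,283),45,.07,.09),("fixt",(412,284),50,.008,.022),("body",(240,279),22,.018,.035),("spacer",(278,231),22,.006,.02),("end",(309,298),24,.005,.025)]:
    s=np.zeros((480,640),bool); s[v-r:v+r,u-r:u+r]=1
    P=W[s&(W[...,2]>lo)&(W[...,2]<hi)&(d>0)]
    if len(P)<5: print(nm,len(P));continue
    R=cv2.minAreaRect((P[:,:2]*1000).astype(np.float32)); print(nm,len(P),np.round(R[0],1),np.round(R[1],1),round(R[2],1),"z",np.round(np.percentile(P[:,2],[10,50,90])*1000,1))
c=cv2.resize(im[205:330,160:450],None,fx=2.75,fy=2.75,interpolation=cv2.INTER_CUBIC);cv2.imwrite("pics/crop1.png",c)
print("table z",np.median(W[300:320,340:370,2]))
E
```

```text
knob 118 [462.6  13.8] [22.4 22.1] 72.6 z [ 99.3 103.4 107. ]
cover 2494 [462.8  13.2] [123.9  87. ] 10.0 z [76.7 79.3 82.1]
fixt 841 [ 4.662e+02 -3.000e-01] [150.1 138.7] 11.0 z [11.1 14.3 17.6]
body 497 [469.7 376.6] [54.7 53.5] 89.2 z [22.4 25.8 28.8]
spacer 428 [579.9 290.2] [72.9 66.4] 85.4 z [ 8.9 11.9 14.7]
end 653 [430.5 228.1] [99.8 96.3] 88.6 z [ 7.  10.9 18.6]
table z -2.182571348793581e-05
```

View pics/crop1.png

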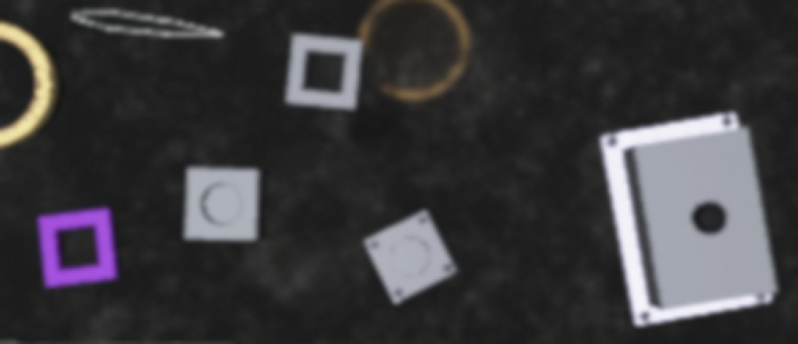

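```bash
cat >> h.py <<'E'
def go(x,y,z,yaw,o=None):
    "row numbers to bring tool to x,y,z (m), tool-y at yaw deg (mod 180), pointing down"
    o=o or ctrl.get_obs(); R0=Rn.from_rotvec(o["tool_rot"]).as_matrix()
    cy=np.degrees(np.arctan2(R0[1,1],R0[0,1])); 
    t=np.radians(cy+((yaw-cy+90)%180-90))
    Y=np.array([np.cos(t),np.sin(t),0]);Z=np.array([0,0,-1.]);R1=np.c_[np.cross(Y,Z),Y,Z]
    s=R0.T@(np.array([x,y,z])-o["tool_pos"]); w=Rn.from_matrix(R0.T@R1).as_rotvec()
    print("row",np.round(np.r_[s/.6,w/(np.pi/2)],4).tolist(),"rows>=",round(max(np.linalg.norm(s)/.05,np.degrees(np.linalg.norm(w))/8.59),1),"yaw now %.2f"%cy)
def quad(im,n,u,v,r,z,thr=110):
    g=im[v-r:v+r,u-r:u+r].astype(int); m=((g.min(2)>thr)&(g.max(2)-g.min(2)<40)).astype(np.uint8)
    k,lab,st,ce=cv2.connectedComponentsWithStats(m); i=1+np.argmax(st[1:,4]); cs,_=cv2.findContours((lab==i).astype(np.uint8),0,2)
    p=max(cs,key=len)[:,0]+[u-r,v-r]
    W=np.array([pix(n,a,b,z) for a,b in p])*1000; R=cv2.minAreaRect(W.astype(np.float32)); return np.round(np.r_[R[0],R[1],R[2]],1)
E
python3 - <<'E'
from h import *
im=cv2.imread("pics/top0.png")
print("body",quad(im,"top",240,279,24,.026)); print("spacer",quad(im,"top",278,231,20,.012,130)); print("end",quad(im,"top",309,298,24,.010))
for c in [(601,134),(737,112),(637,326),(775,302)]:
    u,v=[(a+.5)/2.75-.5+b for a,b in zip(c,(160,205))]; print("fixt corner",np.round(pix("top",u,v,.014)*1000,1))
go(.4627,.0135,.25,10.5)
E
```

```text
body [470.1 376.1  52.9  55.    0.7]
spacer [574.8 299.6  52.5  53.   85.5]
end [430.5 230.2  54.5  53.8  27.4]
fixt corner [528.2  80.7]
fixt corner [547.1 -26.6]
fixt corner [379.   52.3]
fixt corner [398.8 -55.6]
row [-0.7014, -0.7192, 0.0892, -0.0011, 0.0004, 0.6282] rows>= 12.1 yaw now 67.03
```

Request:
{"api": "apply_moves", "payload": {
  "rows": [-0.7014, -0.7192, 0.0892, -0.0011, 0.0004, 0.6282, -0.7014, -0.7192, 0.0892, -0.0011, 0.0004, 0.6282, -0.7014, -0.7192, 0.0892, -0.0011, 0.0004, 0.6282, -0.7014, -0.7192, 0.0892, -0.0011, 0.0004, 0.6282, -0.7014, -0.7192, 0.0892, -0.0011, 0.0004, 0.6282, -0.7014, -0.7192, 0.0892, -0.0011, 0.0004, 0.6282, -0.7014, -0.7192, 0.0892, -0.0011, 0.0004, 0.6282, -0.7014, -0.7192, 0.0892, -0.0011, 0.0004, 0.6282, -0.7014, -0.7192, 0.0892, -0.0011, 0.0004, 0.6282, -0.7014, -0.7192, 0.0892, -0.0011, 0.0004, 0.6282, -0.7014, -0.7192, 0.0892, -0.0011, 0.0004, 0.6282, -0.7014, -0.7192, 0.0892, -0.0011, 0.0004, 0.6282, -0.7014, -0.7192, 0.0892, -0.0011, 0.0004, 0.6282, -0.7014, -0.7192, 0.249, -0.0011, 0.0004, 0.6282, -0.7014, -0.7192, 0.249, -0.0011, 0.0004, 0.6282, -0.7014, -0.7192, 0.249, -0.0011, 0.0004, 0.6282, -0.7014, -0.7192, 0.249, -0.0011, 0.0004, 0.6282],
  "grip": 1
}}

```text
t: 1.8
tool_pos: [0.4624, 0.0145, 0.1543]
tool_rot: [-2.007, -2.414, -0.001]
contact_force: [-0.0, -0.0, 1.5]
opening: 0.0851
grip_force: 0.0
```

Request:
{"api": "apply_moves", "payload": {
  "rows": [0, 0, 0, 0, 0, 0, 0, 0, 0, 0, 0, 0, 0, 0, 0, 0, 0, 0, 0, 0, 0, 0, 0, 0, 0, 0, 0, 0, 0, 0, 0, 0, 0, 0, 0, 0, 0, 0, 0, 0, 0, 0, 0, 0, 0, 0, 0, 0],
  "grip": 0.1,
  "grip_force": 40
}}

```text
t: 2.6
tool_pos: [0.4637, 0.0139, 0.1558]
tool_rot: [2.008, 2.415, 0.004]
contact_force: [-1.1, 0.2, 6.7]
opening: 0.022
grip_force: 39.2
```

```bash
python3 - <<'E'
from h import *
o=ctrl.get_obs();print(ctrl.tip_extent,o["contact_force"],o["tool_pos"])
go(o["tool_pos"][0],o["tool_pos"][1],.30,10.5)
go(.645,.12,.30,10.5)
go(.645,.12,.145,10.5)
E
```

```text
0.0726 [-1.10673565  0.24228766  6.70477842] [0.46369032 0.01392497 0.15582995]
row [0.0003, 0.0007, -0.2403, 0.0018, -0.0007, -0.0001] rows>= 2.9 yaw now 10.50
row [0.119, 0.33, -0.2392, 0.0018, -0.0007, -0.0001] rows>= 5.1 yaw now 10.50
row [0.1188, 0.3293, 0.0191, 0.0018, -0.0007, -0.0001] rows>= 4.2 yaw now 10.50
```

Request:
{"api": "apply_moves", "payload": {
  "rows": [0, 0, -0.01, 0, 0, 0, 0, 0, -0.03, 0, 0, 0, 0, 0, -0.06, 0, 0, 0, 0, 0, -0.12, 0, 0, 0, 0, 0, -0.18, 0, 0, 0, 0, 0, -0.24, 0, 0, 0, 0, 0, -0.24, 0, 0, 0]
}}

```text
t: 3.3
tool_pos: [0.465, 0.0134, 0.3055]
tool_rot: [2.003, 2.408, 0.012]
contact_force: [1.2, 0.7, -1.4]
opening: 0.0215
grip_force: 39.5
```

```bash
python3 - <<'E'
from h import *
o=ctrl.get_obs();print(o["contact_force"],o["tool_pos"],o["opening"])
im,d=ctrl.get_image("side");cv2.imwrite("pics/s1.png",im[120:280,330:480].repeat(3,0).repeat(3,1))
go(.645,.12,.30,10.5);go(.645,.12,.160,10.5)
E
```

```text
[ 1.19484329  0.67457415 -1.36351499] [0.46498118 0.01343292 0.30546634] 0.02151615092475038
row [0.1194, 0.329, 0.0059, 0.0047, 0.0005, -0.0] rows>= 4.2 yaw now 10.50
row [0.1196, 0.3273, 0.2392, 0.0047, 0.0005, -0.0] rows>= 5.1 yaw now 10.50
```

View pics/s1.png

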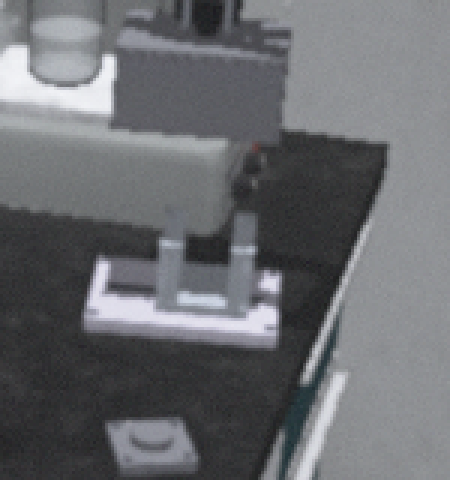

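Request:
{"api": "apply_moves", "payload": {
  "rows": [0.06, 0.16, 0.006, 0.0047, 0.0005, 0, 0.1194, 0.329, 0.006, 0.0047, 0.0005, 0, 0.1194, 0.329, 0.006, 0.0047, 0.0005, 0, 0.1194, 0.329, 0.006, 0.0047, 0.0005, 0, 0.1194, 0.328, 0.07, 0.0047, 0.0005, 0, 0.1194, 0.328, 0.15, 0.0047, 0.0005, 0, 0.1196, 0.3273, 0.21, 0.0047, 0.0005, 0, 0.1196, 0.3273, 0.245, 0.0047, 0.0005, 0, 0.1196, 0.3273, 0.256, 0.0047, 0.0005, 0, 0.1196, 0.3273, 0.262, 0.0047, 0.0005, 0, 0.1196, 0.3273, 0.266, 0.0047, 0.0005, 0]
}}

```text
t: 4.45
tool_pos: [0.6409, 0.1202, 0.1413]
tool_rot: [-2.001, -2.406, 0.016]
contact_force: [-18.4, -2.8, 28.8]
opening: 0.0222
grip_force: 43.2
```

Request:
{"api": "apply_moves", "payload": {
  "rows": [0, 0, -0.003, 0, 0, 0, 0, 0, -0.005, 0, 0, 0, 0, 0, -0.005, 0, 0, 0]
}}

```text
t: 4.75
tool_pos: [0.6422, 0.1202, 0.1415]
tool_rot: [-2.004, -2.41, 0.008]
contact_force: [-3.6, -0.8, 3.3]
opening: 0.0218
grip_force: 40.7
```

```bash
python3 - <<'E'
from h import *
o=ctrl.get_obs();print(o["contact_force"],o["wrist_torque"],o["tool_pos"],o["opening"]);print(Rn.from_rotvec(o["tool_rot"]).as_matrix()[:,2])
im,d=ctrl.get_image("side");cv2.imwrite("pics/s2.png",im[130:350,260:480].repeat(2,0).repeat(2,1))
im,d=ctrl.get_image("top");cv2.imwrite("pics/t2.png",im);np.save("pics/t2.npy",d)
E
```

```text
[-3.59450054 -0.84735403  3.33895942] [-0.02882432  0.87523759  0.00131306] [0.6422036  0.12024376 0.14153028] 0.021771727371641344
[-8.88526972e-03  8.55248241e-04 -9.99960159e-01]
```

View pics/s2.png

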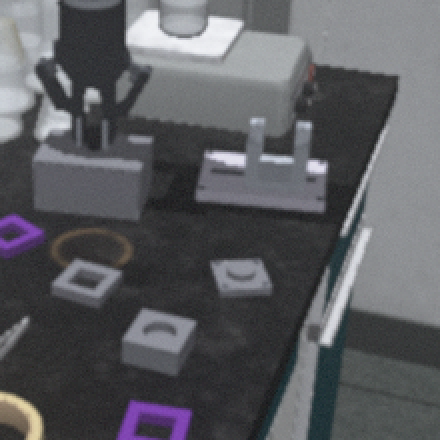

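Request:
{"api": "apply_moves", "payload": {
  "rows": [0, 0, 0, 0, 0, 0, 0, 0, 0, 0, 0, 0, 0, 0, 0, 0, 0, 0, 0, 0, 0, 0, 0, 0, 0, 0, -0.05, 0, 0, 0, 0, 0, -0.12, 0, 0, 0],
  "grip": 1
}}

```text
t: 5.45
tool_pos: [0.6417, 0.1201, 0.2112]
tool_rot: [-2.002, -2.407, 0.013]
contact_force: [-0.2, -0.4, -0.2]
opening: 0.085
grip_force: 0.0
```

```bash
python3 - <<'E'
from h import *
im=cv2.imread("pics/t2.png");d=np.load("pics/t2.npy");W=cloud("top",d)
f=np.array([.4632,.0132]);t=np.radians(10.7);A=np.array([[np.cos(t),np.sin(t)],[-np.sin(t),np.cos(t)]])
for lo,hi in((.066,.078),(.02,.028),(.03,.06)):
    m=(W[...,2]>lo)&(W[...,2]<hi)&(d>0)&(np.linalg.norm(W[...,:2]-f,axis=-1)<.085)
    P=(W[m][:,:2]-f)@A.T*1000
    if len(P): print(lo,len(P),np.round(P.min(0),1),np.round(P.max(0),1),np.round(np.percentile(P,[2,98],axis=0),1).tolist())
c=cv2.resize(im[235:330,365:460],None,fx=6,fy=6,interpolation=cv2.INTER_CUBIC);cv2.imwrite("pics/nest.png",c)
go(.470,.3762,.20,0)
E
```

```text
row [0.4718, -0.2033, 0.0227, -0.0085, -0.0011, 0.1166] rows>= 6.2 yaw now 10.49
```

View pics/nest.png

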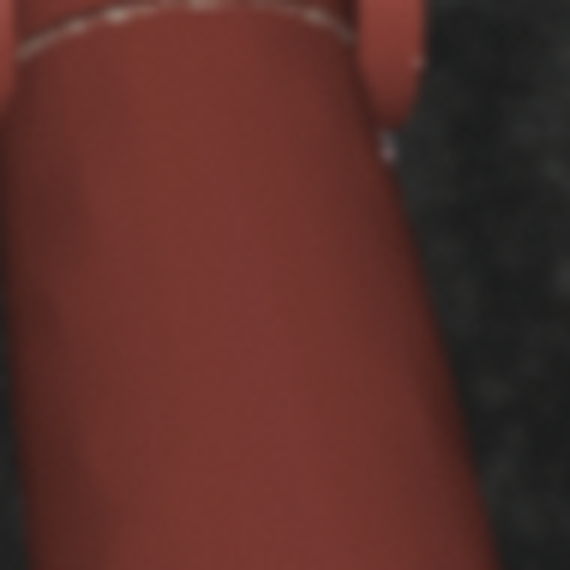

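Request:
{"api": "apply_moves", "payload": {
  "rows": [0.4718, -0.2033, 0.0227, -0.0085, -0.0011, 0.1166, 0.4718, -0.2033, 0.0227, -0.0085, -0.0011, 0.1166, 0.4718, -0.2033, 0.0227, -0.0085, -0.0011, 0.1166, 0.4718, -0.2033, 0.0227, -0.0085, -0.0011, 0.1166, 0.4718, -0.2033, 0.0227, -0.0085, -0.0011, 0.1166, 0.4718, -0.2033, 0.0227, -0.0085, -0.0011, 0.1166, 0.4718, -0.2033, 0.0227, -0.0085, -0.0011, 0.1166, 0.4718, -0.2033, 0.0227, -0.0085, -0.0011, 0.1166]
}}

```text
t: 6.25
tool_pos: [0.471, 0.3775, 0.2019]
tool_rot: [2.214, 2.221, 0.008]
contact_force: [-0.3, -0.8, 0.2]
opening: 0.0851
grip_force: 0.0
```

```bash
python3 - <<'E'
from h import *
im,d=ctrl.get_image("top");cv2.imwrite("pics/t3.png",im);np.save("pics/t3.npy",d);W=cloud("top",d)
f=np.array([.4632,.0132]);t=np.radians(10.7);A=np.array([[np.cos(t),np.sin(t)],[-np.sin(t),np.cos(t)]])
for lo,hi in((.062,.082),(.02,.028),(.03,.06)):
    m=(W[...,2]>lo)&(W[...,2]<hi)&(d>0)&(np.linalg.norm(W[...,:2]-f,axis=-1)<.085)
    P=(W[m][:,:2]-f)@A.T*1000
    if len(P): print(lo,len(P),np.round(P.min(0),1),np.round(P.max(0),1),np.round(np.percentile(P,[2,98],axis=0),1).tolist())
c=cv2.resize(im[235:330,365:460],None,fx=6,fy=6,interpolation=cv2.INTER_CUBIC);cv2.imwrite("pics/nest3.png",c)
go(.470,.3762,.08,0)
E
```

```text
0.062 228 [-50.4 -34.6] [21.5 38.5] [[-50.0, -34.0], [21.0, 37.7]]
0.02 858 [-70.3 -47.8] [69.3 53.8] [[-48.3, -33.0], [20.6, 36.8]]
0.03 110 [-50.3 -33.6] [21.5 38.2] [[-49.8, -33.0], [21.1, 37.8]]
row [-0.0004, -0.0048, 0.2033, 0.0048, -0.0, 0.0008] rows>= 2.4 yaw now 0.07
```

View pics/nest3.png

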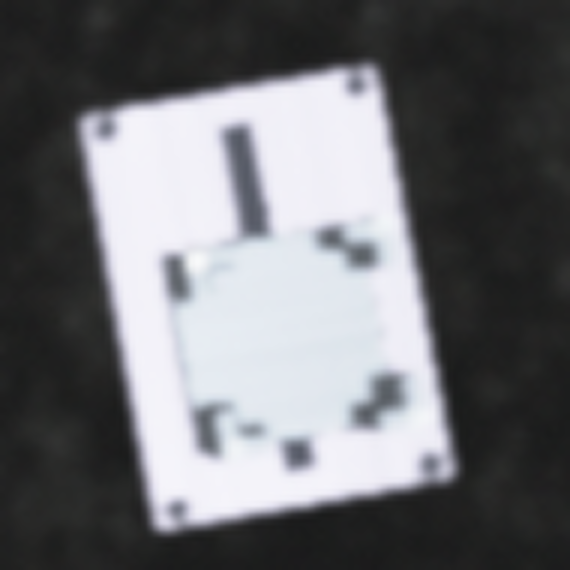

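```bash
python3 - <<'E'
from h import *
im=cv2.imread("pics/t3.png");d=np.load("pics/t3.npy");W=cloud("top",d)
C=np.array([pix("top",(a+.5)/6-.5+365,(b+.5)/6-.5+235,.014) for a,b in[(80,113),(378,64),(458,478),(158,532)]])*1000
print(np.round(C,1),C.mean(0),cv2.minAreaRect(C.astype(np.float32)),quad(im,"top",412,284,50,.014,150))
f=np.array([.4632,.0132])
m=(W[...,2]>.064)&(W[...,2]<.08)&(d>0)&(np.linalg.norm(W[...,:2]-f,axis=-1)<.085)
print("tops",cv2.minAreaRect((W[m][:,:2]*1000).astype(np.float32)))
m=(W[...,2]>.008)&(W[...,2]<.02)&(d>0)&(np.linalg.norm(W[...,:2]-f,axis=-1)<.1)
print("base",cv2.minAreaRect((W[m][:,:2]*1000).astype(np.float32)))
E
```

```text
[[528.2  81.4]
 [547.4 -26.4]
 [399.4 -54.3]
 [379.   53.2]] [463.48034601  13.44730013] ((463.7625732421875, 13.474822998046875), (151.8646697998047, 109.52007293701172), 10.719393730163574) [463.5  14.2 150.6 109.3  10.8]
tops ((448.5606689453125, 12.454010009765625), (71.94763946533203, 72.8207778930664), 10.929546356201172)
base ((463.20404052734375, 14.416328430175781), (150.138916015625, 109.26249694824219), 10.737015724182129)
```

Request:
{"api": "apply_moves", "payload": {
  "rows": [0, -0.0048, 0.07, 0.0048, 0, 0.0008, 0, -0.0048, 0.14, 0.0048, 0, 0.0008, 0, -0.0048, 0.18, 0.0048, 0, 0.0008, 0, -0.0048, 0.2, 0.0048, 0, 0.0008, 0, -0.0048, 0.2033, 0.0048, 0, 0.0008]
}}

```text
t: 6.8
tool_pos: [0.4701, 0.3748, 0.0784]
tool_rot: [-2.224, -2.217, 0.005]
contact_force: [0.2, 0.7, 0.7]
opening: 0.0854
grip_force: 0.0
```

```bash
python3 - <<'E'
from h import *
go(.4702,.3763,.078,0)
E
```

```text
row [0.0025, 0.0001, 0.0006, -0.0018, 0.0008, -0.002] rows>= 0.0 yaw now -0.18
```

Request:
{"api": "apply_moves", "payload": {
  "rows": [0.0025, 0, 0.0006, -0.0018, 0.0008, 0, 0.0025, 0, 0.0006, -0.0018, 0.0008, 0, 0.0025, 0, 0.0006, -0.0018, 0.0008, 0, 0.0025, 0, 0.0006, -0.0018, 0.0008, 0, 0.0025, 0, 0.0006, -0.0018, 0.0008, 0, 0.0025, 0, 0.0006, -0.0018, 0.0008, 0],
  "grip": 0.3,
  "grip_force": 40
}}

```text
t: 7.4
tool_pos: [0.4712, 0.3787, 0.082]
tool_rot: [2.221, 2.219, 0.011]
contact_force: [0.5, 0.0, 6.4]
opening: 0.0528
grip_force: 44.7
```

```bash
python3 - <<'E'
from h import *
o=ctrl.get_obs();print(o["contact_force"],o["tool_pos"],o["opening"])
go(o["tool_pos"][0],o["tool_pos"][1],.17,0);go(.4488,.0120,.17,10.75)
E
```

```text
[0.46535141 0.00741526 6.40740762] [0.47124651 0.37873393 0.08198336] 0.0527985557439007
row [0.0005, 0.0009, -0.1467, 0.0037, -0.0023, -0.0007] rows>= 1.8 yaw now -0.06
row [-0.6107, -0.0359, -0.1491, 0.0039, -0.0019, -0.1201] rows>= 7.6 yaw now -0.06
```

Request:
{"api": "apply_moves", "payload": {
  "rows": [0, 0, 0, 0, 0, 0, 0, 0, 0, 0, 0, 0, 0, 0, 0, 0, 0, 0, -0.003, 0, 0, 0, 0, -1, -0.003, 0, 0, 0, 0, -1, -0.003, 0, 0, 0, 0, -1, -0.003, 0, 0, 0, 0, -1, -0.003, 0, 0, 0, 0, -1, -0.003, 0, 0, 0, 0, -1, -0.003, 0, 0, 0, 0, -1, -0.003, 0, 0, 0, 0, -1, -0.003, 0, 0, 0, 0, -1, -0.003, 0, 0, 0, 0, -1, -0.003, 0, 0, 0, 0, -1, -0.003, 0, 0, 0, 0, -1, -0.003, 0, 0, 0, 0, -1],
  "grip": 0.95
}}

```text
t: 9.0
tool_pos: [0.4696, 0.376, 0.0793]
tool_rot: [0.004, 3.14, 0.002]
contact_force: [-0.0, 0.3, -0.2]
opening: 0.0808
grip_force: 0.0
```

Request:
{"api": "apply_moves", "payload": {
  "rows": [0, 0, 0, 0, 0, 0, 0, 0, 0, 0, 0, 0, 0, 0, 0, 0, 0, 0, 0, 0, 0, 0, 0, 0, 0, 0, 0, 0, 0, 0, 0, 0, 0, 0, 0, 0, 0, 0, 0, 0, 0, 0],
  "grip": 0.3
}}

```text
t: 9.7
tool_pos: [0.47, 0.3762, 0.0798]
tool_rot: [0.002, 3.139, 0.003]
contact_force: [1.3, 1.8, 2.0]
opening: 0.053
grip_force: 44.6
```

```bash
python3 - <<'E'
from h import *
o=ctrl.get_obs();print(o["contact_force"],o["tool_pos"],o["opening"],o["q"][5],o["dq"])
p=o["tool_pos"];go(p[0],p[1],.17,90);go(.4499,.0120,.17,100.75)
E
```

```text
[1.26679657 1.78025987 2.0391423 ] [0.47002526 0.37624008 0.0798263 ] 0.0530278045565271 -1.0183403129681128 [-0.00122477 -0.00023031  0.00038558  0.00159543  0.00224444  0.0003258 ]
row [-0.0004, 0.0003, -0.1503, 0.0013, 0.0017, -0.0008] rows>= 1.8 yaw now 89.93
row [0.0324, -0.6068, -0.1516, 0.0011, 0.0018, -0.1202] rows>= 7.5 yaw now 89.93
```

Request:
{"api": "apply_moves", "payload": {
  "rows": [0, 0, -0.05, 0, 0, 0, 0, 0, -0.11, 0, 0, 0, 0, 0, -0.16, 0.0011, 0.0018, 0, 0.0342, -0.607, -0.16, 0.0011, 0.0018, -0.1202, 0.0342, -0.607, -0.16, 0.0011, 0.0018, -0.1202, 0.0342, -0.607, -0.16, 0.0011, 0.0018, -0.1202, 0.0342, -0.607, -0.16, 0.0011, 0.0018, -0.1202, 0.0342, -0.607, -0.16, 0.0011, 0.0018, -0.1202, 0.0342, -0.607, -0.16, 0.0011, 0.0018, -0.1202, 0.0342, -0.607, -0.16, 0.0011, 0.0018, -0.1202, 0.0342, -0.607, -0.16, 0.0011, 0.0018, -0.1202, 0.0342, -0.607, -0.16, 0.0011, 0.0018, -0.1202, 0.0342, -0.607, -0.16, 0.0011, 0.0018, -0.1202, 0.0342, -0.607, -0.16, 0.0011, 0.0018, -0.1202, 0.0342, -0.607, -0.16, 0.0011, 0.0018, -0.1202, 0.0342, -0.607, -0.16, 0.0011, 0.0018, -0.1202]
}}

```text
t: 11.3
tool_pos: [0.4487, 0.0126, 0.1748]
tool_rot: [0.297, -3.127, 0.0]
contact_force: [0.3, -1.0, -1.2]
opening: 0.0531
grip_force: 44.2
```

```bash
python3 - <<'E'
from h import *
o=ctrl.get_obs();print(o["contact_force"],o["tool_pos"],o["opening"],o["dq"])
go(.4488,.0119,.157,100.75)
im,d=ctrl.get_image("side");im2,d2=ctrl.get_image("top")
a=cv2.resize(im[150:270,350:450],(500,600),interpolation=cv2.INTER_CUBIC)
cv2.imwrite("pics/s4.png",a)
E
```

```text
[ 0.33813511 -0.97178085 -1.24069334] [0.44866505 0.01264679 0.17480459] 0.05305866875525341 [-0.00575212 -0.00169008 -0.000385   -0.00205737  0.00037328  0.00032053]
row [-0.0, -0.0013, 0.0297, -0.0, -0.0005, 0.0011] rows>= 0.4 yaw now 100.85
```

View pics/s4.png

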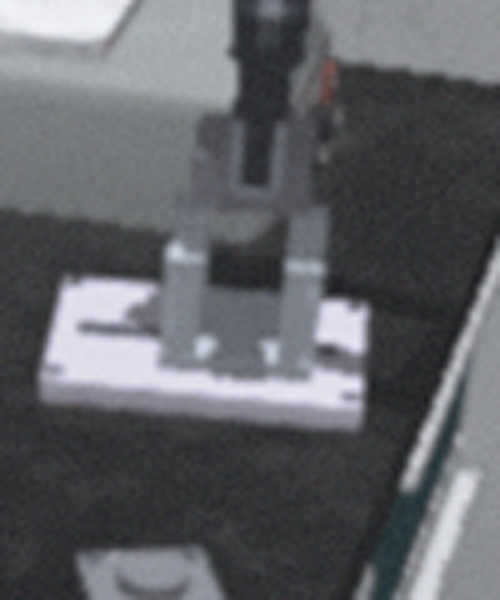

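Request:
{"api": "apply_moves", "payload": {
  "rows": [-0.0008, -0.0013, 0.02, 0, 0, 0, -0.0008, -0.0013, 0.03, 0, 0, 0, -0.0008, -0.0013, 0.035, 0, 0, 0, -0.0008, -0.0013, 0.039, 0, 0, 0, -0.0008, -0.0013, 0.043, 0, 0, 0, -0.0008, -0.0013, 0.046, 0, 0, 0, -0.0008, -0.0013, 0.046, 0, 0, 0]
}}

```text
t: 12.1
tool_pos: [0.4492, 0.0111, 0.1472]
tool_rot: [0.294, -3.127, 0.0]
contact_force: [-0.9, -0.3, -1.2]
opening: 0.0532
grip_force: 44.2
```

Request:
{"api": "apply_moves", "payload": {
  "rows": [0, 0, 0.003, 0, 0, 0, 0, 0, 0.006, 0, 0, 0, 0, 0, 0.009, 0, 0, 0, 0, 0, 0.012, 0, 0, 0, 0, 0, 0.015, 0, 0, 0, 0, 0, 0.015, 0, 0, 0]
}}

```text
t: 12.7
tool_pos: [0.4492, 0.0111, 0.138]
tool_rot: [0.294, -3.127, 0.0]
contact_force: [0.5, -0.4, -1.7]
opening: 0.0529
grip_force: 44.3
```

Request:
{"api": "apply_moves", "payload": {
  "rows": [0, 0, 0.008, 0, 0, 0, 0, 0, 0.016, 0, 0, 0, 0, 0, 0.024, 0, 0, 0, 0, 0, 0.032, 0, 0, 0, 0, 0, 0.04, 0, 0, 0, 0, 0, 0.046, 0, 0, 0, 0, 0, 0.05, 0, 0, 0, 0, 0, 0.052, 0, 0, 0, 0, 0, 0.052, 0, 0, 0]
}}

```text
t: 13.6
tool_pos: [0.4492, 0.0111, 0.1069]
tool_rot: [0.294, -3.127, 0.0]
contact_force: [-0.2, 0.4, -1.6]
opening: 0.0528
grip_force: 44.2
```

Request:
{"api": "apply_moves", "payload": {
  "rows": [0, 0, 0.001, 0, 0, 0, 0, 0, 0.002, 0, 0, 0, 0, 0, 0.003, 0, 0, 0, 0, 0, 0.004, 0, 0, 0, 0, 0, 0.005, 0, 0, 0, 0, 0, 0.005, 0, 0, 0]
}}

```text
t: 14.2
tool_pos: [0.4492, 0.0111, 0.104]
tool_rot: [0.294, -3.127, 0.0]
contact_force: [-1.3, -0.4, -0.7]
opening: 0.0534
grip_force: 44.3
```

Request:
{"api": "apply_moves", "payload": {
  "rows": [0, 0, 0.0005, 0, 0, 0, 0, 0, 0.001, 0, 0, 0, 0, 0, 0.0015, 0, 0, 0, 0, 0, 0.0015, 0, 0, 0]
}}

```text
t: 14.6
tool_pos: [0.4493, 0.0111, 0.1038]
tool_rot: [0.294, -3.126, 0.0]
contact_force: [-5.7, -1.4, 6.1]
opening: 0.0531
grip_force: 45.1
```

Request:
{"api": "apply_moves", "payload": {
  "rows": [0, 0, 0, 0, 0, 0, 0, 0, 0, 0, 0, 0, 0, 0, 0, 0, 0, 0, 0, 0, 0, 0, 0, 0, 0, 0, -0.03, 0, 0, 0, 0, 0, -0.1, 0, 0, 0, 0, 0, -0.18, 0, 0, 0, 0, 0, -0.2, 0, 0, 0, 0, 0, -0.2, 0, 0, 0],
  "grip": 0.9
}}

```text
t: 15.5
tool_pos: [0.4509, 0.0109, 0.2264]
tool_rot: [-0.294, 3.122, -0.003]
contact_force: [0.1, -0.4, -0.3]
opening: 0.0772
grip_force: 0.0
```

```bash
python3 - <<'E'
from h import *
o=ctrl.get_obs();print(o["contact_force"],o["tool_pos"],o["opening"])
go(.5752,.2996,.20,85.5);go(.5752,.2996,.085,85.5)
E
```

```text
[ 0.09596677 -0.39615354 -0.30080039] [0.4509427  0.01092902 0.2263752 ] 0.0771850995183951
row [-0.293, 0.4341, 0.0447, -0.001, 0.0039, 0.1695] rows>= 6.3 yaw now 100.75
row [-0.2918, 0.4346, 0.2363, -0.001, 0.0039, 0.1695] rows>= 6.9 yaw now 100.75
```

Request:
{"api": "apply_moves", "payload": {
  "rows": [-0.293, 0.4341, 0.0447, -0.001, 0.0039, 0.1695, -0.293, 0.4341, 0.0447, -0.001, 0.0039, 0.1695, -0.293, 0.4341, 0.0447, -0.001, 0.0039, 0.1695, -0.293, 0.4341, 0.0447, -0.001, 0.0039, 0.1695, -0.293, 0.4341, 0.0447, -0.001, 0.0039, 0.1695, -0.293, 0.4341, 0.0447, -0.001, 0.0039, 0.1695, -0.293, 0.4341, 0.0447, -0.001, 0.0039, 0.1695, -0.293, 0.4341, 0.0447, -0.001, 0.0039, 0.1695, -0.2918, 0.4346, 0.11, -0.001, 0.0039, 0.1695, -0.2918, 0.4346, 0.18, -0.001, 0.0039, 0.1695, -0.2918, 0.4346, 0.22, -0.001, 0.0039, 0.1695, -0.2918, 0.4346, 0.236, -0.001, 0.0039, 0.1695, -0.2918, 0.4346, 0.236, -0.001, 0.0039, 0.1695, -0.2918, 0.4346, 0.236, -0.001, 0.0039, 0.1695, -0.2918, 0.4346, 0.236, -0.001, 0.0039, 0.1695]
}}

```text
t: 17.0
tool_pos: [0.5739, 0.3002, 0.0837]
tool_rot: [-0.124, -3.136, -0.003]
contact_force: [0.6, 0.4, 0.2]
opening: 0.077
grip_force: 0.0
```

```bash
python3 - <<'E'
from h import *
o=ctrl.get_obs();print(o["contact_force"],o["tool_pos"],o["opening"])
go(.5752,.2996,.0745,85.5)
E
```

```text
[0.58179708 0.44442099 0.19745364] [0.57390556 0.30019196 0.08374774] 0.07700416900064157
row [-0.0023, -0.0008, 0.0154, 0.0013, -0.0021, -0.0002] rows>= 0.2 yaw now 85.48
```

Request:
{"api": "apply_moves", "payload": {
  "rows": [-0.0023, -0.0008, 0.008, 0.0013, -0.0021, 0, -0.0023, -0.0008, 0.0154, 0.0013, -0.0021, 0, -0.0023, -0.0008, 0.0154, 0.0013, -0.0021, 0, -0.0023, -0.0008, 0.0154, 0.0013, -0.0021, 0]
}}

```text
t: 17.4
tool_pos: [0.5737, 0.2993, 0.072]
tool_rot: [-0.123, -3.135, 0.003]
contact_force: [-0.6, 0.8, -0.0]
opening: 0.0767
grip_force: 0.0
```

Request:
{"api": "apply_moves", "payload": {
  "rows": [0, 0, 0, 0, 0, 0, 0, 0, 0, 0, 0, 0, 0, 0, 0, 0, 0, 0, 0, 0, 0, 0, 0, 0, 0, 0, 0, 0, 0, 0],
  "grip": 0.3,
  "grip_force": 25
}}

```text
t: 17.9
tool_pos: [0.5741, 0.2994, 0.0726]
tool_rot: [-0.123, -3.136, 0.002]
contact_force: [0.5, 0.5, 1.6]
opening: 0.0532
grip_force: 27.6
```

Request:
{"api": "apply_moves", "payload": {
  "rows": [0, 0, 0, 0, 0, 0, 0, 0, 0, 0, 0, 0, 0, 0, 0, 0, 0, 0, 0, 0, 0, 0, 0, 1, 0, 0, 0, 0, 0, 1, 0, 0, 0, 0, 0, 1, 0, 0, 0, 0, 0, 1, 0, 0, 0, 0, 0, 1, 0, 0, 0, 0, 0, 1, 0, 0, 0, 0, 0, 1, 0, 0, 0, 0, 0, 1, 0, 0, 0, 0, 0, 1, 0, 0, 0, 0, 0, 1, 0, 0, 0, 0, 0, 1, 0, 0, 0, 0, 0, 1, 0, 0, 0, 0, 0, 1],
  "grip": 0.95
}}

```text
t: 19.5
tool_pos: [0.5738, 0.2993, 0.0721]
tool_rot: [-2.304, -2.133, 0.006]
contact_force: [-0.3, 0.4, 0.3]
opening: 0.0807
grip_force: 0.0
```

Request:
{"api": "apply_moves", "payload": {
  "rows": [0, 0, 0, 0, 0, 0, 0, 0, 0, 0, 0, 0, 0, 0, 0, 0, 0, 0, 0, 0, 0, 0, 0, 0, 0, 0, 0, 0, 0, 0, 0, 0, 0, 0, 0, 0],
  "grip": 0.3,
  "grip_force": 40
}}

```text
t: 20.1
tool_pos: [0.5742, 0.2994, 0.0726]
tool_rot: [-2.306, -2.132, 0.004]
contact_force: [0.8, 0.0, 2.7]
opening: 0.0529
grip_force: 43.5
```

```bash
python3 - <<'E'
from h import *
o=ctrl.get_obs();print(o["contact_force"],o["tool_pos"],o["opening"])
go(.4492,.0113,.175,10.75)
E
```

```text
[0.8039589  0.01058032 2.70840817] [0.5742011  0.29943711 0.07263568] 0.052902442990560815
row [-0.4953, -0.1705, -0.1695, -0.0018, 0.0006, -0.1695] rows>= 6.6 yaw now -4.50
```

Request:
{"api": "apply_moves", "payload": {
  "rows": [0, 0, -0.03, 0, 0, 0, 0, 0, -0.09, 0, 0, 0, 0, 0, -0.17, 0, 0, 0, -0.495, -0.17, -0.17, -0.0018, 0.0006, -0.1695, -0.495, -0.17, -0.17, -0.0018, 0.0006, -0.1695, -0.495, -0.17, -0.17, -0.0018, 0.0006, -0.1695, -0.495, -0.17, -0.17, -0.0018, 0.0006, -0.1695, -0.495, -0.17, -0.17, -0.0018, 0.0006, -0.1695, -0.495, -0.17, -0.17, -0.0018, 0.0006, -0.1695, -0.495, -0.17, -0.17, -0.0018, 0.0006, -0.1695, -0.495, -0.17, -0.17, -0.0018, 0.0006, -0.1695, -0.495, -0.17, -0.17, -0.0018, 0.0006, -0.1695, -0.495, -0.17, -0.17, -0.0018, 0.0006, -0.1695, -0.495, -0.17, -0.17, -0.0018, 0.0006, -0.1695, -0.495, -0.17, -0.17, -0.0018, 0.0006, -0.1695]
}}

```text
t: 21.6
tool_pos: [0.4495, 0.0122, 0.175]
tool_rot: [-2.001, -2.421, 0.001]
contact_force: [0.2, 0.2, 0.1]
opening: 0.0527
grip_force: 43.2
```

```bash
python3 - <<'E'
from h import *
o=ctrl.get_obs();print(o["contact_force"],o["tool_pos"],o["opening"])
go(.4494,.0113,.14,10.75)
E
```

```text
[0.20809916 0.17561108 0.11630447] [0.4494796  0.01215455 0.17503865] 0.052711615489800634
row [-0.0014, -0.0003, 0.0584, -0.0007, -0.0, 0.001] rows>= 0.7 yaw now 10.84
```

Request:
{"api": "apply_moves", "payload": {
  "rows": [-0.0014, -0.0003, 0.02, -0.0007, 0, 0.001, -0.0014, -0.0003, 0.035, -0.0007, 0, 0.001, -0.0014, -0.0003, 0.044, -0.0007, 0, 0.001, -0.0014, -0.0003, 0.048, -0.0007, 0, 0.001, -0.0014, -0.0003, 0.052, -0.0007, 0, 0.001, -0.0014, -0.0003, 0.055, -0.0007, 0, 0.001, -0.0014, -0.0003, 0.058, -0.0007, 0, 0.001, -0.0014, -0.0003, 0.058, -0.0007, 0, 0.001]
}}

```text
t: 22.4
tool_pos: [0.4492, 0.0105, 0.1403]
tool_rot: [2.005, 2.418, 0.0]
contact_force: [-0.9, 0.2, -0.0]
opening: 0.053
grip_force: 43.2
```

Request:
{"api": "apply_moves", "payload": {
  "rows": [0, 0, 0.003, 0, 0, 0, 0, 0, 0.006, 0, 0, 0, 0, 0, 0.009, 0, 0, 0, 0, 0, 0.009, 0, 0, 0]
}}

```text
t: 22.8
tool_pos: [0.4491, 0.0107, 0.1346]
tool_rot: [-2.005, -2.418, -0.001]
contact_force: [-0.3, 2.1, -0.8]
opening: 0.0527
grip_force: 43.1
```

Request:
{"api": "apply_moves", "payload": {
  "rows": [0.001, 0, 0.002, 0, 0, 0, 0.001, 0, 0.006, 0, 0, 0, 0.001, 0, 0.01, 0, 0, 0, 0.001, 0, 0.014, 0, 0, 0, 0.001, 0, 0.017, 0, 0, 0, 0.001, 0, 0.017, 0, 0, 0]
}}

```text
t: 23.4
tool_pos: [0.4489, 0.0111, 0.1243]
tool_rot: [-2.005, -2.418, 0.0]
contact_force: [0.8, 0.0, -0.1]
opening: 0.0531
grip_force: 43.2
```

Request:
{"api": "apply_moves", "payload": {
  "rows": [0, 0, 0.001, 0, 0, 0, 0, 0, 0.002, 0, 0, 0, 0, 0, 0.003, 0, 0, 0, 0, 0, 0.003, 0, 0, 0]
}}

```text
t: 23.8
tool_pos: [0.449, 0.0111, 0.1228]
tool_rot: [2.005, 2.418, 0.0]
contact_force: [0.1, 0.4, 0.1]
opening: 0.0527
grip_force: 43.2
```

Request:
{"api": "apply_moves", "payload": {
  "rows": [0, 0, 0.0005, 0, 0, 0, 0, 0, 0.001, 0, 0, 0, 0, 0, 0.0015, 0, 0, 0, 0, 0, 0.0015, 0, 0, 0]
}}

```text
t: 24.2
tool_pos: [0.4492, 0.0111, 0.1226]
tool_rot: [-2.005, -2.418, 0.0]
contact_force: [-3.2, 1.2, 5.7]
opening: 0.0523
grip_force: 43.7
```

Request:
{"api": "apply_moves", "payload": {
  "rows": [0, 0, 0, 0, 0, 0, 0, 0, 0, 0, 0, 0, 0, 0, 0, 0, 0, 0, 0, 0, 0, 0, 0, 0, 0, 0, -0.03, 0, 0, 0, 0, 0, -0.1, 0, 0, 0, 0, 0, -0.16, 0, 0, 0, 0, 0, -0.16, 0, 0, 0, 0, 0, -0.16, 0, 0, 0],
  "grip": 0.9
}}

```text
t: 25.1
tool_pos: [0.4495, 0.0111, 0.2189]
tool_rot: [2.004, 2.416, 0.002]
contact_force: [-0.0, 0.7, -0.9]
opening: 0.0769
grip_force: 0.0
```

```bash
python3 - <<'E'
from h import *
o=ctrl.get_obs();print(o["contact_force"],o["tool_pos"],o["opening"])
go(.4308,.2300,.20,27.4);go(.4308,.2300,.083,27.4)
E
```

```text
[-0.02370152  0.7149323  -0.89006463] [0.44954071 0.01105989 0.21891105] 0.07694991298760107
row [0.3644, 0.0367, 0.0313, 0.0015, 0.0008, -0.186] rows>= 4.4 yaw now 10.66
row [0.3646, 0.0362, 0.2263, 0.0015, 0.0008, -0.186] rows>= 5.2 yaw now 10.66
```

Request:
{"api": "apply_moves", "payload": {
  "rows": [0.3644, 0.0367, 0.0313, 0.0015, 0.0008, -0.186, 0.3644, 0.0367, 0.0313, 0.0015, 0.0008, -0.186, 0.3644, 0.0367, 0.0313, 0.0015, 0.0008, -0.186, 0.3644, 0.0367, 0.0313, 0.0015, 0.0008, -0.186, 0.3644, 0.0367, 0.0313, 0.0015, 0.0008, -0.186, 0.3644, 0.0367, 0.0313, 0.0015, 0.0008, -0.186, 0.3646, 0.0362, 0.1, 0.0015, 0.0008, -0.186, 0.3646, 0.0362, 0.17, 0.0015, 0.0008, -0.186, 0.3646, 0.0362, 0.21, 0.0015, 0.0008, -0.186, 0.3646, 0.0362, 0.2263, 0.0015, 0.0008, -0.186, 0.3646, 0.0362, 0.2263, 0.0015, 0.0008, -0.186, 0.3646, 0.0362, 0.2263, 0.0015, 0.0008, -0.186, 0.3646, 0.0362, 0.2263, 0.0015, 0.0008, -0.186]
}}

```text
t: 26.4
tool_pos: [0.4314, 0.2303, 0.084]
tool_rot: [1.633, 2.684, 0.003]
contact_force: [-0.6, 0.2, 0.2]
opening: 0.0769
grip_force: 0.0
```

```bash
python3 - <<'E'
from h import *
o=ctrl.get_obs();print(o["contact_force"],o["tool_pos"],o["opening"])
go(.4308,.2300,.073,27.4)
E
```

```text
[-0.61217862  0.21554087  0.22626343] [0.43136629 0.23033838 0.08404047] 0.07689533334936934
row [-0.0001, -0.0011, 0.0184, 0.001, -0.0005, -0.0002] rows>= 0.2 yaw now 27.38
```

Request:
{"api": "apply_moves", "payload": {
  "rows": [0, -0.001, 0.008, 0.001, -0.0005, 0, 0, -0.001, 0.0165, 0.001, -0.0005, 0, 0, -0.001, 0.0165, 0.001, -0.0005, 0, 0, -0.001, 0.0165, 0.001, -0.0005, 0]
}}

```text
t: 26.8
tool_pos: [0.4292, 0.2298, 0.0721]
tool_rot: [-1.631, -2.682, 0.005]
contact_force: [0.7, 0.2, 0.9]
opening: 0.0767
grip_force: 0.0
```

Request:
{"api": "apply_moves", "payload": {
  "rows": [0, 0, 0, 0, 0, 0, 0, 0, 0, 0, 0, 0, 0, 0, 0, 0, 0, 0, 0, 0, 0, 0, 0, 0, 0, 0, 0, 0, 0, 0],
  "grip": 0.3,
  "grip_force": 25
}}

```text
t: 27.3
tool_pos: [0.4298, 0.23, 0.0727]
tool_rot: [-1.631, -2.683, 0.003]
contact_force: [1.2, 1.1, 3.3]
opening: 0.0532
grip_force: 26.8
```

Request:
{"api": "apply_moves", "payload": {
  "rows": [0, 0, 0, 0, 0, 0, 0, 0, 0, 0, 0, 0, 0, 0, 0, 0, 0, 0, 0, 0, 0, 0, 0, -1, 0, 0, 0, 0, 0, -1, 0, 0, 0, 0, 0, -1, 0, 0, 0, 0, 0, -1, 0, 0, 0, 0, 0, -1, 0, 0, 0, 0, 0, -1, 0, 0, 0, 0, 0, -1, 0, 0, 0, 0, 0, -1, 0, 0, 0, 0, 0, -1, 0, 0, 0, 0, 0, -1, 0, 0, 0, 0, 0, -1, 0, 0, 0, 0, 0, -1, 0, 0, 0, 0, 0, -1],
  "grip": 0.95
}}

```text
t: 28.9
tool_pos: [0.4293, 0.2298, 0.0721]
tool_rot: [0.741, -3.049, 0.0]
contact_force: [0.4, 0.5, 0.3]
opening: 0.0813
grip_force: 0.0
```

Request:
{"api": "apply_moves", "payload": {
  "rows": [0, 0, 0, 0, 0, 0, 0, 0, 0, 0, 0, 0, 0, 0, 0, 0, 0, 0, 0, 0, 0, 0, 0, 0, 0, 0, 0, 0, 0, 0, 0, 0, 0, 0, 0, 0],
  "grip": 0.3,
  "grip_force": 40
}}

```text
t: 29.5
tool_pos: [0.4298, 0.23, 0.0726]
tool_rot: [0.743, -3.05, 0.0]
contact_force: [0.3, -0.5, 2.7]
opening: 0.0525
grip_force: 42.3
```

```bash
python3 - <<'E'
from h import *
o=ctrl.get_obs();print(o["contact_force"],o["tool_pos"],o["opening"])
go(.4491,.0112,.175,100.75)
E
```

```text
[ 0.26201854 -0.46164011  2.71267912] [0.42975307 0.22998057 0.07262514] 0.05248839511446067
row [0.1396, -0.3385, -0.1704, 0.0001, -0.0017, 0.1849] rows>= 4.8 yaw now 117.39
```

Request:
{"api": "apply_moves", "payload": {
  "rows": [0, 0, -0.03, 0, 0, 0, 0, 0, -0.09, 0, 0, 0, 0, 0, -0.17, 0, 0, 0, 0.1396, -0.3385, -0.17, 0, -0.0017, 0.1849, 0.1396, -0.3385, -0.17, 0, -0.0017, 0.1849, 0.1396, -0.3385, -0.17, 0, -0.0017, 0.1849, 0.1396, -0.3385, -0.17, 0, -0.0017, 0.1849, 0.1396, -0.3385, -0.17, 0, -0.0017, 0.1849, 0.1396, -0.3385, -0.17, 0, -0.0017, 0.1849, 0.1396, -0.3385, -0.17, 0, -0.0017, 0.1849, 0.1396, -0.3385, -0.17, 0, -0.0017, 0.1849, 0.1396, -0.3385, -0.17, 0, -0.0017, 0.1849, 0.1396, -0.3385, -0.17, 0, -0.0017, 0.1849]
}}

```text
t: 30.8
tool_pos: [0.4488, 0.012, 0.1743]
tool_rot: [0.297, -3.126, -0.0]
contact_force: [0.6, 0.2, -1.1]
opening: 0.0525
grip_force: 42.4
```

```bash
python3 - <<'E'
from h import *
o=ctrl.get_obs();print(o["contact_force"],o["tool_pos"],o["opening"])
go(.4491,.0112,.14,100.75)
E
```

```text
[ 0.61284937  0.19759321 -1.05333233] [0.44877797 0.01203651 0.17432367] 0.05246513915007249
row [-0.0003, -0.0015, 0.0572, 0.0001, -0.0006, 0.0013] rows>= 0.7 yaw now 100.86
```

Request:
{"api": "apply_moves", "payload": {
  "rows": [-0.0003, -0.0007, 0.02, 0, -0.0006, 0.001, -0.0003, -0.0007, 0.035, 0, -0.0006, 0.001, -0.0003, -0.0007, 0.042, 0, -0.0006, 0.001, -0.0003, -0.0007, 0.046, 0, -0.0006, 0.001, -0.0003, -0.0007, 0.05, 0, -0.0006, 0.001, -0.0003, -0.0007, 0.054, 0, -0.0006, 0.001, -0.0003, -0.0007, 0.057, 0, -0.0006, 0.001, -0.0003, -0.0007, 0.057, 0, -0.0006, 0.001, -0.0003, -0.0007, 0.057, 0, -0.0006, 0.001]
}}

```text
t: 31.7
tool_pos: [0.4492, 0.0107, 0.1404]
tool_rot: [-0.292, 3.128, -0.0]
contact_force: [-0.8, -1.1, -0.9]
opening: 0.0528
grip_force: 42.4
```

Request:
{"api": "apply_moves", "payload": {
  "rows": [0, 0.0007, 0.002, 0, 0, 0, 0, 0.0007, 0.004, 0, 0, 0, 0, 0.0007, 0.006, 0, 0, 0, 0, 0.0007, 0.008, 0, 0, 0, 0, 0.0007, 0.008, 0, 0, 0]
}}

```text
t: 32.2
tool_pos: [0.4489, 0.0112, 0.1352]
tool_rot: [0.292, -3.128, -0.0]
contact_force: [0.8, 0.5, -2.0]
opening: 0.0527
grip_force: 42.4
```

Request:
{"api": "apply_moves", "payload": {
  "rows": [0, 0, 0.0005, 0, 0, 0, 0, 0, 0.001, 0, 0, 0, 0, 0, 0.0015, 0, 0, 0, 0, 0, 0.0015, 0, 0, 0]
}}

```text
t: 32.6
tool_pos: [0.4491, 0.0111, 0.1347]
tool_rot: [-0.292, 3.128, -0.0]
contact_force: [-0.7, -0.5, 0.3]
opening: 0.0528
grip_force: 42.5
```

Request:
{"api": "apply_moves", "payload": {
  "rows": [0, 0, 0.0005, 0, 0, 0, 0, 0, 0.001, 0, 0, 0, 0, 0, 0.0012, 0, 0, 0, 0, 0, 0.0012, 0, 0, 0]
}}

```text
t: 33.0
tool_pos: [0.4492, 0.0111, 0.1346]
tool_rot: [0.292, -3.128, 0.0]
contact_force: [-3.4, 0.1, 5.2]
opening: 0.0524
grip_force: 43.1
```

Home at the expected height with a 5 N contact force. Next I release, rise and move aside to look.

Request:
{"api": "apply_moves", "payload": {
  "rows": [0, 0, 0, 0, 0, 0, 0, 0, 0, 0, 0, 0, 0, 0, 0, 0, 0, 0, 0, 0, 0, 0, 0, 0, 0, 0, -0.03, 0, 0, 0, 0, 0, -0.1, 0, 0, 0, 0, 0, -0.18, 0, 0, 0, 0, 0.15, -0.25, 0, 0, 0, 0, 0.4, -0.25, 0, 0, 0, 0, 0.4, -0.25, 0, 0, 0, 0, 0.4, -0.25, 0, 0, 0, 0, 0.4, -0.25, 0, 0, 0, 0, 0.4, -0.25, 0, 0, 0, 0, 0.4, -0.25, 0, 0, 0, 0, 0.4, -0.25, 0, 0, 0],
  "grip": 0.9
}}

```text
t: 34.5
tool_pos: [0.4047, 0.2462, 0.2834]
tool_rot: [0.291, -3.128, 0.001]
contact_force: [0.7, -0.8, -0.3]
opening: 0.077
grip_force: 0.0
```

```bash
python3 - <<'E'
from h import *
im,d=ctrl.get_image("top");W=cloud("top",d);s,ds=ctrl.get_image("side");Ws=cloud("side",ds)
c=np.array([.449,.0115])
for n,w,dd in(("top",W,d),("side",Ws,ds)):
    r=np.linalg.norm(w[...,:2]-c,axis=-1); a=w[(dd>0)&(r<.012)][:,2]; b=w[(dd>0)&(r>.018)&(r<.025)][:,2]; print(n,"boss",np.round(np.median(a),4),"plate",np.round(np.median(b),4),len(a),len(b))
b=w=W[(d>0)&(np.linalg.norm(W[...,:2]-[.642,.12],axis=-1)<.075)&(W[...,2]>.055)&(W[...,2]<.075)]
print("cover",len(b),np.median(b[:,2]) if len(b) else 0, cv2.minAreaRect((b[:,:2]*1000).astype(np.float32)))
o=cv2.resize(s[110:340,200:470],(704,600),interpolation=cv2.INTER_CUBIC);cv2.imwrite("pics/fin.png",o);print(ctrl.get_obs()["tool_pos"])
E
```

```text
top boss 0.0804 plate 0.0724 109 220
side boss 0.0793 plate -0.6597 69 669
cover 2344 0.06502848848498008 ((640.8663940429688, 119.37107849121094), (124.14924621582031, 86.82537841796875), 9.623238563537598)
[0.40490852 0.24577497 0.28342011]
```

View pics/fin.png

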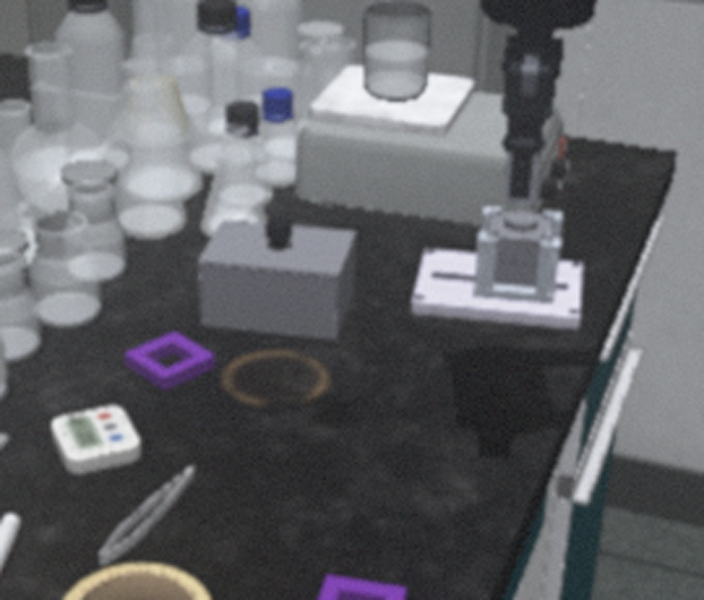

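The stack is in the nest with the plate top at 72 mm and the boss at 80 mm, as expected. The cover stands upright with its top at 65 mm, clear of the fixture. The timer and forceps haven't moved.

```bash
python3 -c "
from station import ctrl
print(ctrl.finish_job())"
```

```text
the job is handed in; nothing more can be done
None
```

The job is handed in at about 35 s: the cover stands upright on the worktop clear of the fixture, and the cell body, spacer and end plate (boss up) are stacked fully home in the nest.

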